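Clip a paint-sample tile into its holder

ROBOT

A 6-joint arm with a two-finger parallel gripper is mounted at the origin on the work surface. World frame = base frame: x ahead of the robot, y to its left, z up, the work surface at z = 0. Lengths are in mm, angles in rad, forces in N, time in s.
With the tool pointing down it reaches from about 350 to 775 mm from the base axis. Payload 7.3 kg.
Tool frame: the origin (TCP) lies on the centre line of the jaws, within the pads' length; the fingertips stand 22 mm ahead of it and the grasp point (between the pads) lies 3 mm ahead of it; z points along the fingers, y is the direction in which the jaws open and shut (so a half turn about z gives the same grasp; the last joint's range is limited). The gripper opens to 92 mm and grips with 3 to 60 N. Pads are 19 mm wide; open, the fingers measure 130 mm over their backs; the gripper's body (75 mm by 190 mm) begins 47 mm behind the grasp point.
Start: joints at [-1.432, 0.342, 1.524, -0, 1.275, -0.146], TCP at [147.529, -503.863, 248.741] pointing down, gripper open.
Joint ranges: [-2.53, 2.53], [-0.77, 2.02], [0.04, 2.7], [-1, 4.14], [0.28, 2.66], [-3.11, 3.11]. Speed limits (rad/s): [2.57, 2.57, 3.14, 3.14, 3.14, 3.14].

INTERFACE

Orientations are given as [roll, pitch, yaw] about the fixed x, y, z axes, in that order (R = Rz(yaw) Ry(pitch) Rx(roll)).
In Python, from plant import get_obs, capture, bot, spot_in gives the robot as it stands.
- The arm moves only by the shell command python3 -m handwheel 'ROWS' [OPENING]. ROWS is JSON, a list of rows, each a list of 2 entries, a list of its own where there are three numbers: the shift along the world's x, y, z in mm, then the turn, a rotation vector about the world's x, y, z in rad. In form: [[[x, y, z], [wx, wy, wz]], ...]. A call has 1 to 12 rows; each row shifts and turns the commanded pose from where the row before left it; what a row does not reach is not made up. A row lasts 1/8 s, in which the tool goes at most 62.5 mm and 10.7 degrees, less where a joint would pass 70% of its speed; a pose out of reach is approached as far as the arm can. A call is refused whole if a number of a shift passes 62.5 or a number of a turn 0.188, either way. A call with a gripper value outside its range is refused whole. OPENING is the closure, from 0 (fully open) to 1 (shut), set as the call begins (- or left out, the last holds). The fingers move at their own pace and stop on an object; the grip force is fixed at half the most. Time passes only in rows, so rows that do not move let the fingers close. It gives the time, the measured TCP pose, the force and the opening at its end, in the units of the state.
- get_obs(): the state, without advancing time (a new reading comes with each control period).
- capture(name): name is "side" or "top"; returns a dict with "img" (420x560x3 uint8, red, green, blue), "fx", "fy", "cx", "cy" (pixels), "k1" (the pictures are not rectified: a ray, as slopes to the right and down, at radius r is drawn at 1 + k1 r^2 times it, then the intrinsics apply), "cam_to_world" (4x4, takes a point from camera to world coordinates). Camera axes: x right, y up, looking along -z (the intrinsics and any distortion apply to the point x, -y, -z); pixel columns grow to the right and rows downward; lengths in mm; the calibration is good to about 2 mm. A picture is of the moment at which its call begins. There is no depth.
- bot.close_job(): hands the job in, once; it reports no verdict.
Trained networks look in the newest picture that a camera, given by its name, has taken for a name from the list of things; names that differ only in an ending like _2 or _b are one class to them, and where a whole thing is asked for, a point or a joint stands for the part that bears it (a point fixed in the world has none). Each returns a list of dicts, best first, with "score" (0 to 1); they miss things now and then, are a little off and sometimes report something else, mostly with a low value. They report only what shows in the picture. A call takes as long as a camera call. They do not tell look-alikes from the thing itself.
- spot_in(thing, camera): "xyz" ([x, y, z] in mm, in the coordinates of the camera as it stood for that picture, good to about 4 mm: the middle of the surface that is visible of it).
The state is a dict: "time": time; "joint_positions": joint angles; "dq": joint speeds; "tau": joint torques, N m; "tool_pos": TCP position; "tcp_rot": TCP orientation; "contact_force": force on the tool from outside, world axes, zero at the start; "moment": the same for the moment, N m; "grip_width": finger opening in mm.
Only numpy, scipy, OpenCV 4.12 (cv2) and the standard library are available. Lean on these libraries where they do the work, as an engineer would, in place of code of your own. Each camera call takes 0.05 s, during which the arm holds its last target. There are 200 camera calls.

TASK

Hold the yellow bar of the spring clip down with one fingertip and, while it is down, push the terracotta tile along its lane under the raised clip with the other fingertip until it is fully home against the red stop. Keep the clip up until the tile is home, then let go so that it rests on the tile. Do not pick the tile up, and leave the figurines and everything else on the bench alone.

Things in the scene. Friction and masses are not known exactly. Their poses are not given: they have to be found in the camera images.
- jig: wooden sample holder fixed to the bench, 215 x 130 mm. Origin at bench level under the lane's middle; x runs along the lane towards the red stop (the way the tile is pushed), y across to the yellow bar's side, z up. Pale deck: top at z = 25 mm, x -102 to 102 mm, open at -x. Guide rails 5 mm high leave a lane 53 mm wide about y = 0. Steel hinge rod along x at y = 36, z = 34 mm
- stop (a point): middle of the face of the red end stop at deck height (jig x = 90, y = 0, z = 25 mm); the stop is 12 mm high and 72 mm wide. The tile's front edge touches it when fully home
- clip (a joint): sprung clip, rad: 0 = shut, 0.30 = yellow bar fully down on its stop. Bar down raises the foot over the lane; the spring shuts it on release. Shut, the foot's underside is 5 mm above the deck and blocks the tile (10 mm); it clears the tile's top above about 0.16 and rests on the tile at about 0.15. The bar needs about 2 N to start moving, about 7 N to be fully down
- clip_pad (a point): centre of the yellow bar's top, moves with the clip. Bar 135 mm along the jig's x (x -105 to 30 mm), 28 mm wide, centred on jig y = 66 mm when down. Shut, it slopes up outwards; fully down it is level, top at z = 29 mm (4 mm above the deck), where a second fingertip at the same height meets the tile's rear edge. Press anywhere along it; a fingertip may slide along it
- clip_foot (a point): centre of the underside of the steel clip foot, over the lane at the jig's x = 55, y = -2 mm; foot 14 mm along x, 12 mm along y. The clip's arm runs from it across to the hinge; the arm's top is 18 mm above the deck when shut, up to 31 mm when open
- tile: terracotta paint-sample tile with three bronze-brown stripes, 70 mm (its x) x 50 x 10 mm thick, about 60 g, lying in the lane before the clip; origin at the centre of its underside, x axis along the jig's x. Rear edge at its x = -35 mm. Fully home, its origin is at the jig's x = 55 mm
- spare_tile: white sample tile with blue stripes, 70 x 50 x 10 mm, lying on the bench beyond the holder; origin at the centre of its underside; a bystander, leave alone
- bull_a: dark bronze-brown bull figurine standing on four legs, about 95 x 40 x 70 mm tall; origin at the centre of its underside; a bystander, leave alone
- bull_b: dark bronze-brown bull figurine standing on four legs, about 95 x 40 x 70 mm tall; origin at the centre of its underside; a bystander, leave alone
- bull_c: dark bronze-brown bull figurine standing on four legs, about 95 x 40 x 70 mm tall; origin at the centre of its underside; a bystander, leave alone
- paint_jar: orange paint jar, 52 mm across, 95 mm tall; origin at the centre of its underside; a bystander, leave alone
- wax_can: metal can, 60 mm across, 75 mm tall; origin at the centre of its underside; a bystander, leave alone
- brush: red-handled paint brush lying on the bench beside the yellow bar, 170 mm long; a bystander, leave alone
There are look-alikes about, which are no part of the job. There is more than one size of the tile; the one meant has the size given above.

How it is judged (in metres and radians):
On the way, in this order (a step that is already met when the one before it is completed fails the run):
1. a finger holds the clip's bar down, with the foot clear of the tile, while a finger pushes the tile, whose front edge is under the foot but which is not yet home (value of joint clip above 0.16 rad and contact force between the fingers and clip above 0.5 N and contact force between the fingers and tile above 0.05 N and x of tile in the frame of jig between 0.018 and 0.05 m).
2. the tile is home against the stop (within 3 mm) while a finger still holds the clip up (x of tile in the frame of jig above 0.052 m and y of tile in the frame of jig between -0.004 and 0.004 m and value of joint clip above 0.16 rad and contact force between the fingers and clip above 0.5 N), for 0.1 s.
At the end, for the whole second after the job is handed in: The tile lies flat in the lane with its front edge within 3 mm of the red stop, at rest, and the released clip's foot presses on its top (x of tile in the frame of jig above 0.052 m and y of tile in the frame of jig between -0.004 and 0.004 m and z of tile in the frame of jig between 0.022 and 0.028 m and value of joint clip between 0.11 and 0.19 rad and contact force between clip and tile above 0.5 N and linear speed of tile below 0.01 m/s); the robot touches nothing.
It fails at once if the tile is pushed along while the clip's foot is down on it, before it is home (contact force between clip and tile above 1 N and x of tile in the frame of jig between 0.02 and 0.048 m).
It fails at once if the tile is lifted or tipped out of the lane (z of tile in the frame of jig above 0.033 m or z of tile in the frame of jig below 0.015 m or angle between tile's own z axis and vertical above 0.2 rad).
It fails at once if any other thing on the bench is moved by more than 15 mm (distance of any of bull_a, bull_b, bull_c, paint_jar, wax_can, brush, spare_tile from where it was at the start of the episode above 0.015 m).
It also fails if it takes over 45 s, if anything falls off the work surface, if the arm or the gripper's body presses on something with over 40 N, if the wrist force passes 120 N, or if a joint passes its speed limit or range.

## Working session

There is one attempt and no reset: what is moved stays moved. The work goes in short steps, Python scripts to look and compute and a shell command to move; the robot and the scene stay as the last step left them, time stands still between calls to the robot, and variables do not carry over. Pictures are saved under pics/ and viewed, about 8 in all and at most 12, crops included, and the job is handed in when it is done.

```bash
mkdir -p pics
cat > h.py <<'E'
import numpy as np, cv2
from plant import get_obs, capture, bot, spot_in
def ray(c,u,v):
    K=np.array([[c["fx"],0,c["cx"]],[0,c["fy"],c["cy"]],[0,0,1.]])
    p=cv2.undistortPoints(np.array([[[u,v]]],float),K,np.array([c["k1"],0,0,0.]))[0,0]
    # one-sided k1 model
    M=np.array(c["cam_to_world"]); d=M[:3,:3]@np.array([p[0],-p[1],-1]); return M[:3,3],d
def at(c,u,v,z):
    o,d=ray(c,u,v); return o+d*(z-o[2])/d[2]
def px(c,P):
    M=np.linalg.inv(np.array(c["cam_to_world"])); q=M[:3,:3]@np.array(P,float)+M[:3,3]
    a,b=q[0]/-q[2],-q[1]/-q[2]; s=1+c["k1"]*(a*a+b*b)
    return c["fx"]*a*s+c["cx"],c["fy"]*b*s+c["cy"]
def save(c,n): cv2.imwrite("pics/"+n,c["img"][:,:,::-1])
E
python3 - <<'E'
from h import *
import pickle
for n in("top","side"):
    c=capture(n); save(c,n+"0.png"); M=np.array(c["cam_to_world"]); pickle.dump({k:c[k] for k in c},open(n+".pkl","wb"))
    print(n,M.round(2).tolist(),c["fx"],c["k1"])
    for t in("jig","tile","spare_tile","clip_pad","clip_foot","bull_a","paint_jar","wax_can","brush"):
        for r in spot_in(t,n): print(t,round(r["score"],2),(M[:3,:3]@np.array(r["xyz"])+M[:3,3]).round(0))
print(get_obs())
E
```

```text
top [[-0.0, 1.0, -0.07, 514.86], [-1.0, -0.0, -0.01, -19.2], [-0.01, 0.07, 1.0, 1313.19], [0.0, 0.0, 0.0, 1.0]] 426.21722003396735 0.0060774614835387986
jig 0.94 [598. 156.  24.]
tile 0.97 [587. 128.  36.]
tile 0.96 [ 599. -108.   10.]
tile 0.46 [417.  91.   9.]
spare_tile 0.63 [782. 138.  13.]
clip_pad 0.7 [564. 174.  36.]
clip_foot 0.77 [567. 176.  36.]
bull_a 0.94 [ 428. -416.   55.]
bull_a 0.6 [546.  22.  58.]
bull_a 0.2 [599. 157.  23.]
paint_jar 0.76 [ 604. -433.   94.]
wax_can 0.83 [419. 427.  77.]
brush 0.77 [570. 275.  23.]
brush 0.63 [597. 153.  22.]
brush 0.18 [564. 179.  39.]
side [[-0.94, 0.25, -0.23, 275.79], [-0.34, -0.66, 0.67, 891.13], [0.02, 0.71, 0.7, 1030.41], [0.0, 0.0, 0.0, 1.0]] 512.3135638625207 -0.09662033817824887
jig 0.87 [586. 167.  21.]
tile 0.76 [581. 127.  35.]
tile 0.75 [415.  97.   8.]
tile 0.62 [593. -99.   8.]
spare_tile 0.88 [776. 145.  11.]
spare_tile 0.6 [565. 175.  35.]
clip_pad 0.6 [567. 177.  38.]
clip_foot 0.84 [559. 178.  35.]
bull_a 0.88 [540.  30.  49.]
bull_a 0.72 [664.  21.  50.]
bull_a 0.63 [ 426. -406.   47.]
paint_jar 0.81 [ 597. -425.   59.]
wax_can 0.88 [416. 450.  72.]
brush 0.61 [565. 277.  18.]
{'time': 1.0, 'joint_positions': array([-1.43199952e+00,  3.41960779e-01,  1.52405517e+00,  2.71102530e-05,
        1.27542639e+00, -1.46026094e-01]), 'dq': array([ 0.00130458, -0.00016504,  0.00143236,  0.00122553, -0.00040987,
        0.00042529]), 'tau': array([-8.29896435e-04, -4.31134844e+01, -2.44477683e+01,  7.17619085e-02,
        4.82924399e-02,  4.80515254e-06]), 'tool_pos': array([ 147.53819563, -503.87326132,  248.77655616]), 'tcp_rot': array([ 3.14144017e+00, -3.78972013e-06,  2.84815010e-01]), 'contact_force': array([0.40097999, 0.11583141, 0.71796058]), 'moment': array([ 0.03643747,  0.01600567, -0.00335467]), 'grip_width': 91.97661140939701}
```

Run:
```python
from h import *
import pickle
for n,(u0,v0,u1,v1) in {"top":(140,60,440,285),"side":(80,90,480,390)}.items():
    c=pickle.load(open(n+".pkl","rb")); im=c["img"]
    if n=="top":
        print([px(c,p) for p in([598,156,25],[587,128,35])])
        x,y=px(c,[598,156,25]); u0,v0=int(x-100),int(y-75);u1,v1=u0+200,v0+150; print(u0,v0)
    else:
        x,y=px(c,[590,160,25]); u0,v0=int(x-120),int(y-90);u1,v1=u0+240,v0+180; print(u0,v0)
    cr=cv2.resize(im[max(v0,0):v1,max(u0,0):u1],None,fx=800/(u1-u0),fy=800/(u1-u0),interpolation=cv2.INTER_CUBIC)[:600]
    cv2.imwrite(f"pics/{n}_crop.png",cr[:,:,::-1])
```

```text
[(np.float64(219.62846731449315), np.float64(213.94130549540688)), (np.float64(228.46120365310213), np.float64(217.34298364277237))]
119 138
138 180
```

View pics/top_crop.png

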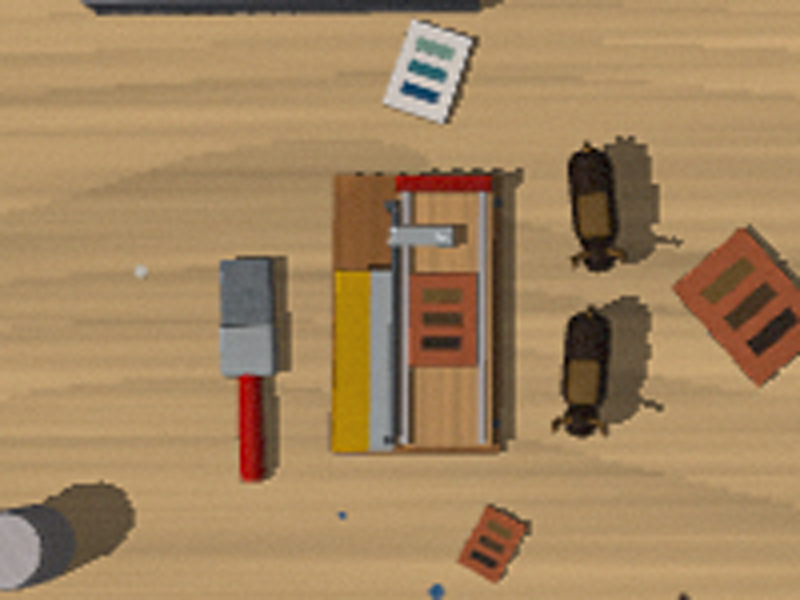

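View pics/side0.png

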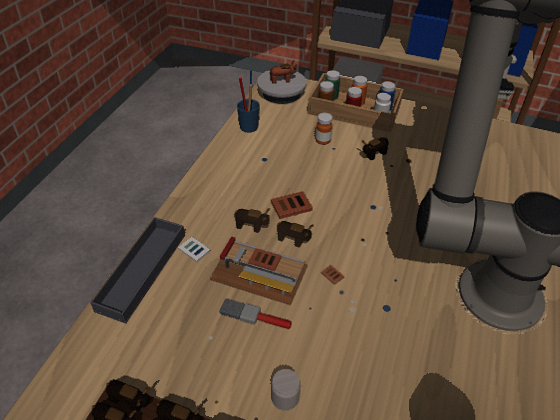

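The top crop (4×, offset 119,138) shows the jig almost aligned with world x. The red stop is at the top (row 183), the clip foot near (440,237), and the right-size tile in the lane spans (410–478, 273–366). The yellow bar is on the left, and the look-alike tiles lie off the jig. The side view agrees. Next I'll measure the jig precisely.

```bash
cat > m.py <<'E'
from h import *
import pickle
from scipy.optimize import least_squares
def quad(c,m,z,near):
    n,l,s,ce=cv2.connectedComponentsWithStats(m.astype(np.uint8))
    p=px(c,near); k=min([i for i in range(1,n) if s[i,4]>25],key=lambda i:np.hypot(*(ce[i]-p)))
    ys,xs=np.nonzero(l==k)
    # contour area corners on plane
    P=np.array([at(c,x,y,z)[:2] for x,y in zip(xs,ys)])
    r=cv2.minAreaRect(P.astype(np.float32)); return P.mean(0).round(1),np.round(r[1],1),round(r[2],1),s[k,4],(P.min(0).round(1),P.max(0).round(1))
def run(c,tilex=587,tiley=128):
    hsv=cv2.cvtColor(c["img"],cv2.COLOR_RGB2HSV).astype(int); H,S,V=hsv[...,0],hsv[...,1],hsv[...,2]
    red=((H<4)|(H>174))&(S>180)&(V>70); yel=(H>18)&(H<30)&(S>200)&(V>90)
    ter=((H>=4)&(H<10))&(S>120)&(S<210)&(V>70)
    print("stop",quad(c,red,37,[690,130,37])); print("bar",quad(c,yel,40,[565,195,35]))
    print("tile",quad(c,ter,35,[tilex,tiley,35]))
if __name__=="__main__":
    for n in("top","side"):
        print(n); run(pickle.load(open(n+".pkl","rb")))
E
python3 m.py
python3 - <<'E'
from h import *
import pickle
c=pickle.load(open("top.pkl","rb"))
for n,x,y,z in[("stopfaceL",397,190,37),("stopfaceR",492,190,37),("decktopL",403,193,30),("railinL bot",411,445,30),("railinR bot",480,445,30),("railinL top",411,193,30),("railinR top",480,193,30),("baseTL",334,174,15),("baseBL",334,452,15),("tileTL",410,273,35),("tileTR",478,273,35),("tileBL",410,366,35),("tileBR",478,366,35),("foot tip",452,237,40)]:
    print(n,at(c,119+x/4-.4,138+y/4-.4,z).round(1))
E
```

```text
top
stop (array([689.6, 126. ]), array([69.5,  9.1]), 89.7, np.int32(80), (array([684.5,  90.3]), array([693.9, 159.8])))
bar (array([553.4, 193.8]), array([134.8,  24. ]), 0.4, np.int32(381), (array([489.5, 182.1]), array([624.1, 206.5])))
tile (array([586.3, 123.9]), array([66.4, 48.2]), 0.1, np.int32(197), (array([554.9, 102.2]), array([621.2, 150.5])))
side
stop (array([689.2, 127.3]), array([77.7, 10.4]), 89.5, np.int32(91), (array([684.1,  89.6]), array([694.6, 167.3])))
stopfaceL [684.5 160.2  37. ]
stopfaceR [684.1  88.5  37. ]
decktopL [683.1 156.6  30. ]
railinL bot [492.6 149.6  30. ]
railinR bot [492.4  97.7  30. ]
railinL top [683.1 150.6  30. ]
railinR top [682.8  98.2  30. ]
baseTL [700.  211.8  15. ]
baseBL [487.3 210.1  15. ]
tileTL [621.8 150.3  35. ]
tileTR [621.5  99.1  35. ]
tileBL [551.8 150.   35. ]
tileBR [551.6  98.9  35. ]
foot tip [648.3 118.2  40. ]Traceback (most recent call last):
  File "m.py", line 19, in <module>
    print(n); run(pickle.load(open(n+".pkl","rb")))
              ~~~^^^^^^^^^^^^^^^^^^^^^^^^^^^^^^^^^^
  File "m.py", line 15, in run
    print("stop",quad(c,red,37,[690,130,37])); print("bar",quad(c,yel,40,[565,195,35]))
                                                           ~~~~^^^^^^^^^^^^^^^^^^^^^^^
  File "m.py", line 6, in quad
    p=px(c,near); k=min([i for i in range(1,n) if s[i,4]>25],key=lambda i:np.hypot(*(ce[i]-p)))
                    ~~~^^^^^^^^^^^^^^^^^^^^^^^^^^^^^^^^^^^^^^^^^^^^^^^^^^^^^^^^^^^^^^^^^^^^^^^^
ValueError: min() iterable argument is empty
```

View pics/side_crop.png

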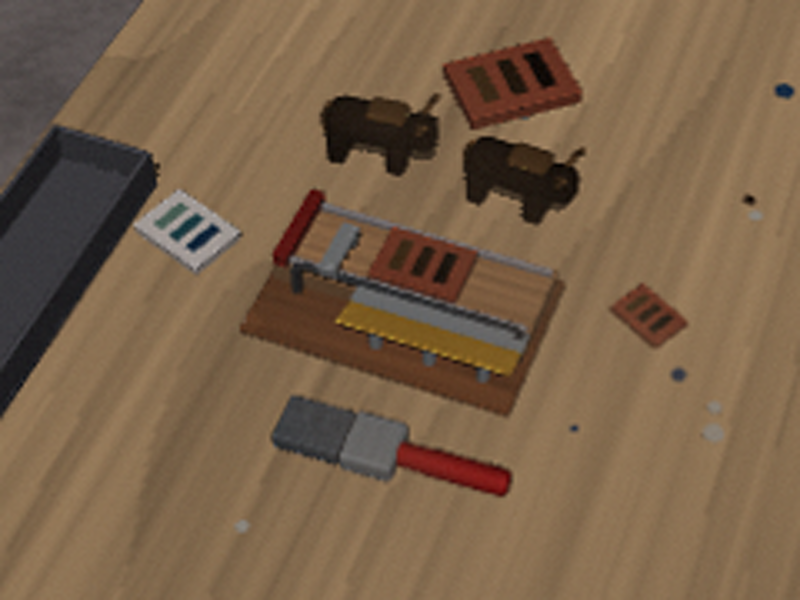

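Jig origin is about (594, 124.4), yaw about 0.005, and the tile is at jig x ≈ -7 with its rear edge at world x 552. Plan: descend at x≈530, y≈157.5 with a 50 mm opening, so the fingers land at jig y ≈ 0 and 67.

```bash
python3 -m handwheel '[[[45,55,0],[0,0,-0.04]],[[45,55,0],[0,0,-0.04]],[[45,55,0],[0,0,-0.04]],[[45,55,0],[0,0,-0.04]],[[45,55,0],[0,0,-0.04]],[[45,55,0],[0,0,-0.04]],[[18.5,55,0],[0,0,-0.04]],[[18.5,55,0],[0,0,0]],[[18.5,55,-10],[0,0,0]],[[18.5,55,-20],[0,0,0]],[[18.5,55,-30],[0,0,0]],[[20,56,-30],[0,0,0]]]' 0.457
python3 -m handwheel '[[[0,0,0],[0,0,0]],[[0,0,0],[0,0,0]]]'
python3 - <<'E'
from plant import get_obs; o=get_obs(); print(o["tool_pos"],o["tcp_rot"],o["contact_force"],o["grip_width"])
E
```

```text
time: 2.5
tool_pos: [496.0, 113.5, 161.3]
tcp_rot: [3.141, -0.001, 0.005]
contact_force: [0.7, -0.3, -0.3]
grip_width: 49.7
time: 2.75
tool_pos: [495.4, 111.5, 161.9]
tcp_rot: [3.141, 0.0, 0.006]
contact_force: [0.2, -0.5, 0.5]
grip_width: 50.5
[495.39571861 111.45915437 161.90558219] [3.14113937e+00 3.32810481e-04 5.61604577e-03] [ 0.15407198 -0.54504965  0.47705091] 50.476092868859325
```

```bash
python3 -m handwheel '[[[17,23,-20],[0,0,0]],[[17.5,23,-20],[0,0,0]],[[0,0,-22],[0,0,0]],[[0,0,0],[0,0,0]],[[0,0,0],[0,0,0]]]'
python3 - <<'E'
from h import *
for n in("side","top"):
    c=capture(n); x,y=px(c,[550,157,60]); u0,v0=int(x-60),int(y-45); print(n,u0,v0,[np.round(px(c,p)) for p in([530,191,78],[530,124,78])])
    cr=cv2.resize(c["img"][v0:v0+90,u0:u0+120],None,fx=5,fy=5,interpolation=cv2.INTER_CUBIC); 
    globals()[n]=cr
cv2.imwrite("pics/b.png",cv2.resize(np.vstack([side]),(600,450))[:,:,::-1])
E
```

```text
time: 3.38
tool_pos: [530.6, 156.6, 101.3]
tcp_rot: [-3.142, -0.002, 0.003]
contact_force: [0.5, 0.4, 0.8]
grip_width: 50.0
side 213 220 [array([277., 273.]), array([286., 253.])]
top 157 184 [array([205., 236.]), array([228., 236.])]
```

View pics/b.png

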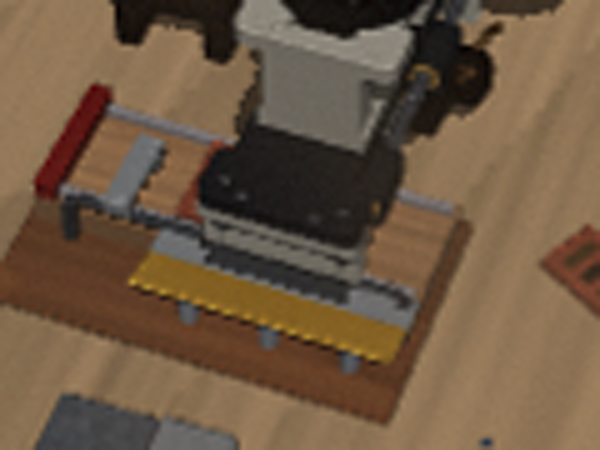

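Run:
```python
from h import *
import pickle
c=pickle.load(open("side.pkl","rb"))
f=lambda *P: ((np.array(px(c,P))-[213,220])*5).round()
for dx in(-37,0,37): print(dx,"body",f(530+dx,252,145),f(530+dx,195,145),f(530+dx,252,200),"finger tip out",f(530+dx/4,201,79),f(530+dx/4,201,145))
print("bar", f(489,205,38),f(624,205,38))
```

```text
-37 body [350. 299.] [394. 203.] [352. 218.] finger tip out [329. 286.] [331. 196.]
0 body [270. 274.] [316. 180.] [269. 194.] finger tip out [310. 281.] [311. 190.]
37 body [191. 251.] [239. 158.] [187. 170.] finger tip out [292. 275.] [292. 184.]
bar [388. 364.] [126. 284.]
```

The side crop shows the gripper body (about 200–370, 150–290) hiding the fingertips, just where the projection puts it, so the pose is consistent. Now descending gently.

```bash
python3 -m handwheel '[[[0,0.5,-18],[0,0,0]],[[0,0,-12],[0,0,0]],[[0,0,-4],[0,0,0]],[[0,0,0],[0,0,0]],[[0,0,0],[0,0,0]]]'
python3 -m handwheel '[[[0,0,-5],[0,0,0]],[[0,0,-5],[0,0,0]],[[0,0,0],[0,0,0]],[[0,0,0],[0,0,0]]]'
python3 -m handwheel '[[[0,0,-2.5],[0,0,0]],[[0,0,-2],[0,0,0]],[[0,0,0],[0,0,0]],[[0,0,0],[0,0,0]]]'
```

```text
time: 4.1
tool_pos: [530.3, 158.1, 66.4]
tcp_rot: [-3.142, -0.001, 0.005]
contact_force: [1.2, 0.5, 0.9]
grip_width: 49.9
time: 4.6
tool_pos: [530.2, 158.2, 56.2]
tcp_rot: [-3.141, -0.001, 0.005]
contact_force: [0.9, 1.8, 4.6]
grip_width: 49.5
time: 5.1
tool_pos: [530.3, 157.9, 52.0]
tcp_rot: [3.141, -0.001, 0.005]
contact_force: [-0.2, 0.4, 8.4]
grip_width: 49.7
```

Fz is 8.4 N at tip z≈30, so the bar is essentially down. Starting the push.

```bash
python3 -m handwheel '[[[0,0,-0.7],[0,0,0]],[[4,0,0],[0,0,0]],[[4,0,0],[0,0,0]],[[4,0,0],[0,0,0]],[[4,0,0],[0,0,0]],[[4,0,0],[0,0,0]],[[4,0,0],[0,0,0]],[[0,0,0],[0,0,0]]]'
python3 - <<'E'
from h import *
for n in("side","top"):
    c=capture(n); x,y=px(c,[620,150,40]); u0,v0=int(x-60),int(y-45); print(n,u0,v0)
    globals()[n]=cv2.resize(c["img"][v0:v0+90,u0:u0+120],None,fx=3.3,fy=3.3,interpolation=cv2.INTER_CUBIC)
cv2.imwrite("pics/c.png",np.hstack([side,top])[:,:,::-1])
E
```

```text
time: 6.1
tool_pos: [551.6, 157.9, 51.0]
tcp_rot: [3.141, 0.005, 0.006]
contact_force: [-9.1, 0.2, 11.7]
grip_width: 49.7
side 188 215
top 160 161
```

View pics/c.png

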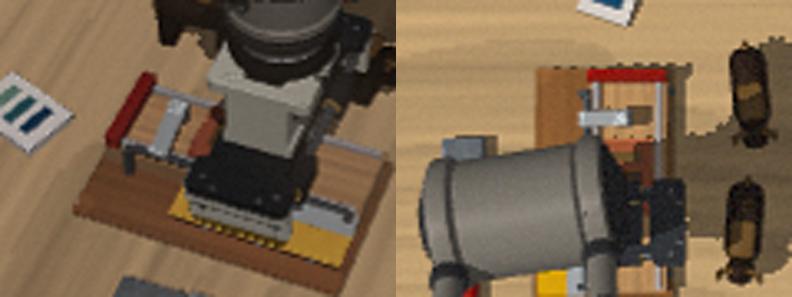

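Foot is raised, and the tile's front edge has moved about 9 mm (top crop row ~140), matching the finger position. The x drag is bar friction, so I'll ease up 0.8 mm and go on.

```bash
python3 -m handwheel '[[[2,0,0.8],[0,0,0]],[[4,0,0],[0,0,0]],[[4,0,0],[0,0,0]],[[4,0,0],[0,0,0]],[[4,0,0],[0,0,0]],[[4,0,0],[0,0,0]],[[4,0,0],[0,0,0]]]'
python3 -m handwheel '[[[4,0,0],[0,0,0]],[[4,0,0],[0,0,0]],[[4,0,0],[0,0,0]],[[3,0,0],[0,0,0]]]'
```

```text
time: 7.08
tool_pos: [578.1, 157.9, 51.5]
tcp_rot: [3.141, 0.004, 0.005]
contact_force: [-6.6, 0.2, 8.7]
grip_width: 49.8
time: 7.58
tool_pos: [593.2, 157.9, 51.5]
tcp_rot: [3.141, 0.004, 0.005]
contact_force: [-6.3, -0.6, 9.6]
grip_width: 49.8
```

```bash
python3 -m handwheel '[[[3,0,0],[0,0,0]],[[3,0,0],[0,0,0]],[[2,0,0],[0,0,0]]]'
python3 -m handwheel '[[[1,0,0],[0,0,0]],[[1,0,0],[0,0,0]]]'
python3 -m handwheel '[[[1,0,0],[0,0,0]],[[1,0,0],[0,0,0]]]'
```

```text
time: 7.95
tool_pos: [601.2, 157.9, 51.5]
tcp_rot: [3.141, 0.004, 0.005]
contact_force: [-6.7, -0.4, 8.8]
grip_width: 50.1
time: 8.2
tool_pos: [603.1, 157.9, 51.5]
tcp_rot: [3.141, 0.004, 0.005]
contact_force: [-6.6, -0.6, 8.5]
grip_width: 50.0
time: 8.45
tool_pos: [603.6, 157.9, 51.4]
tcp_rot: [3.141, 0.008, 0.005]
contact_force: [-12.8, -0.6, 13.4]
grip_width: 49.9
```

Fx doubled and motion stalled at x≈603.5, against the 604.5 predicted: the tile is at the stop. I'll press and hold, then check visually before letting go.

```bash
python3 -m handwheel '[[[1.5,0,0],[0,0,0]],[[0,0,0],[0,0,0]],[[0,0,0],[0,0,0]]]'
python3 - <<'E'
from h import *
for n in("side","top"):
    c=capture(n); x,y=px(c,[650,135,40]); u0,v0=int(x-45),int(y-45); print(n,u0,v0)
    globals()[n]=cv2.resize(c["img"][v0:v0+90,u0:u0+90],None,fx=4.4,fy=4.4,interpolation=cv2.INTER_CUBIC)
cv2.imwrite("pics/d.png",np.hstack([side,top])[:,:,::-1])
E
```

```text
time: 8.82
tool_pos: [603.8, 157.9, 51.3]
tcp_rot: [3.14, 0.011, 0.005]
contact_force: [-16.0, -0.9, 15.0]
grip_width: 50.0
side 194 207
top 181 151
```

View pics/d.png

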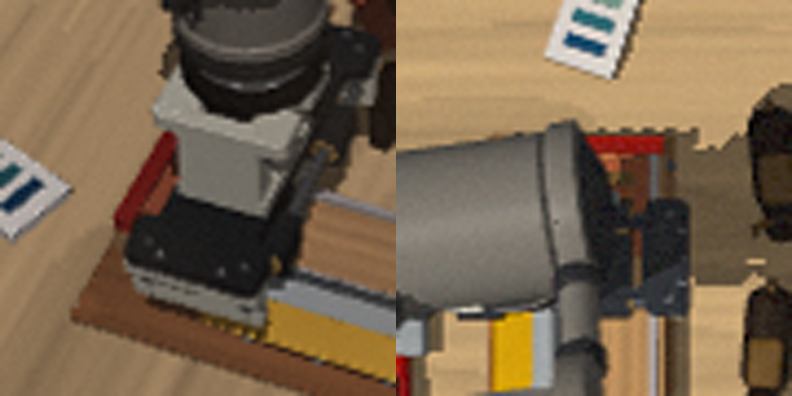

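Terracotta meets the red stop with no deck showing between them. Now backing off the tile with the bar still held, then letting the clip up.

```bash
python3 -m handwheel '[[[-4,0,0],[0,0,0]],[[-4,0,0],[0,0,0]],[[-4,0,0],[0,0,0]],[[-2,0,0],[0,0,0]],[[0,0,0],[0,0,0]]]'
python3 -m handwheel '[[[0,0,2],[0,0,0]],[[0,0,2],[0,0,0]],[[0,0,2],[0,0,0]],[[0,0,3],[0,0,0]],[[0,0,5],[0,0,0]],[[0,0,10],[0,0,0]],[[0,0,20],[0,0,0]],[[0,0,30],[0,0,0]],[[0,0,40],[0,0,0]],[[-20,0,30],[0,0,0]],[[-40,0,20],[0,0,0]],[[-40,0,0],[0,0,0]]]'
python3 -m handwheel '[[[-40,-50,0],[0,0,0]],[[-30,-60,0],[0,0,0]],[[-10,-60,0],[0,0,0]],[[0,-60,0],[0,0,0]],[[0,-60,0],[0,0,0]],[[0,0,0],[0,0,0]]]'
python3 - <<'E'
from h import *
for n in("side","top"):
    c=capture(n); x,y=px(c,[620,145,40]); u0,v0=int(x-50),int(y-50); print(n,u0,v0)
    globals()[n]=cv2.resize(c["img"][v0:v0+100,u0:u0+100],None,fx=4,fy=4,interpolation=cv2.INTER_CUBIC)
    if n=="top":
        import m
        try: m.run(c,649)
        except Exception as e: print(e)
    save(c,n+"_end.png")
cv2.imwrite("pics/e.png",np.hstack([side,top])[:,:,::-1])
E
```

```text
time: 9.55
tool_pos: [596.7, 158.1, 53.0]
tcp_rot: [-3.141, -0.006, 0.004]
contact_force: [2.9, 0.3, 6.2]
grip_width: 49.8
time: 11.05
tool_pos: [494.3, 158.1, 217.9]
tcp_rot: [-3.141, -0.004, 0.005]
contact_force: [0.9, -0.0, -0.2]
grip_width: 50.2
time: 11.8
tool_pos: [417.4, -130.3, 216.2]
tcp_rot: [3.14, -0.001, -0.001]
contact_force: [-0.1, 0.5, -0.3]
grip_width: 50.3
side 199 208
top 172 156
stop (array([689.6, 125.7]), array([69.5,  9.1]), 89.7, np.int32(82), (array([684.5,  90.3]), array([693.9, 159.8])))
bar (array([554.5, 193.3]), array([131.8,  24. ]), 0.4, np.int32(366), (array([489.5, 182.1]), array([621.1, 206.6])))
tile (array([645.3, 122. ]), array([48.5, 69.1]), 86.6, np.int32(178), (array([615.1,  99.5]), array([681.9, 150.6])))
```

View pics/e.png

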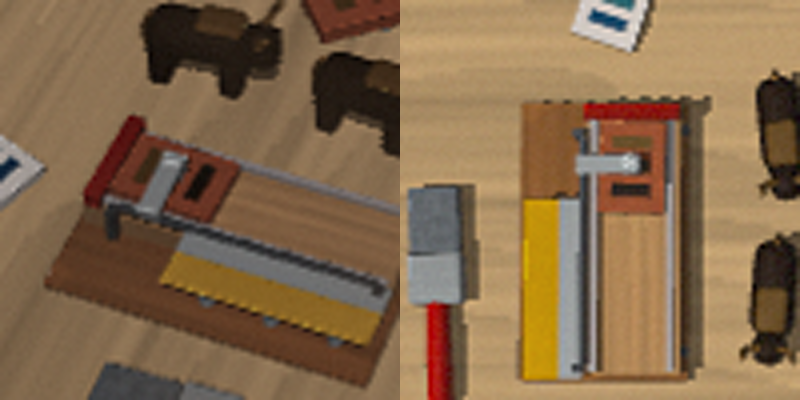

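The tile sits against the red stop with no gap, and its rear edge moved 20.5 px ≈ 61.5 mm, giving jig x ≈ 55. The foot is on the tile, and nothing else has moved. Handing in.

```bash
python3 -c "
from plant import bot; print(bot.close_job())"
```

```text
the job is handed in; nothing more can be done
None
```

The tile is home against the red stop with the clip resting on it, and I handed the job in at about 12 s. One finger held the yellow bar down at about 8–15 N while the other pushed the terracotta tile under the raised foot. I then backed off the tile, let the clip up and moved the arm clear.

- **Tile home:** At the end of the push the tool stalled at x ≈ 603.8 mm (604.5 mm predicted), with the backward force on the tool rising from about 6.6 N to 16 N. In the last pictures the tile sits against the stop with no visible gap. Its rear edge moved about 61.5 mm, which puts it at jig x ≈ 55 mm.
- **Clip and surroundings:** The foot appears to rest on the tile. The bystanders in view look unmoved, and the arm reads about zero contact force. I judged the clip's angle and its pressure on the tile from the pictures only.
- **Disagreement:** The coarser colour outline of the tile gave a shift of about 60.5 mm, or jig x ≈ 53.5 mm. That differs by less than its pixel error of about 3 mm. The colour check for the side camera failed on dark pixels, so the side view was judged only by eye.

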